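# Centre the shaker on its pedestal

## Robot

A 6-joint arm with a two-finger parallel gripper is mounted at the origin on a cart in front of the work surface, level with it; the furniture and walls round the work are solid. World frame = base frame: x ahead of the robot, y to its left, z up, the work surface at z = 0. Lengths are in m, angles in rad, forces in N, time in s.
With the tool pointing down it reaches from about 0.3 to 0.775 m from the base axis. Payload 14.6 kg.
Tool frame: the origin (TCP) lies midway between the tips of the shut fingers; the grasp point (between the pads) lies ctrl.hold_point_z behind it (ctrl.hold_point_z is the distance from the TCP to the grasp point, in m); z points along the fingers, y is the line along which they close (so a half turn about z gives the same grasp; the last joint's range is limited). The gripper opens to 94 mm and grips with 3 to 60 N. Pads are 16 mm wide; open, the fingers measure 119 mm over their backs; the gripper's body (75 mm by 177 mm) begins 78 mm behind the grasp point.
Start: joints at [1.275, 0.3, 1.521, -0, 1.321, -0.067], TCP at [0.125, 0.536, 0.205] pointing down, gripper open.
Joint ranges: [-3.03, 3.03], [-0.79, 2.21], [0.23, 2.52], [-1.04, 4.18], [0, 3.07], [-2.55, 2.55]. Speed limits (rad/s): [2.22, 2.22, 2.57, 3.14, 3.14, 3.14].

## Interface

Orientations are given as [roll, pitch, yaw] about the fixed x, y, z axes, in that order (R = Rz(yaw) Ry(pitch) Rx(roll)).
In Python, from station import ctrl, imaging, order gives the robot as it stands.
- The arm moves only by the tool carry_out, never from a script. Its argument "increments" is a list of rows, each a list of 7 numbers: the finger opening in m, from 0 to 0.094, then the shift along the tool's x, y, z in m, then the turn, a rotation vector about the tool's x, y, z in rad. A call has 1 to 20 rows; each row shifts and turns the commanded pose from where the row before left it, along the tool's axes as they then stand; what a row does not reach is not made up. A row lasts 1/8 s, in which the tool goes at most 62.5 mm and 10.7 degrees, less where a joint would pass 70% of its speed; a pose out of reach is approached as far as the arm can. A call with a gripper value outside its range is refused whole. The fingers move at their own pace and stop on an object; "newtons" is the grip in N (left out, the last holds). Time passes only in rows, so rows that do not move let the fingers close. It gives the time, the measured TCP pose, the force, the opening and the grip force at its end, in the units of the state.
- ctrl.get_obs(): the state, without advancing time (a new reading comes with each control period).
- imaging.capture(name): name is "scene" or "top" or "wrist"; returns a dict with "image" (420x560x3 uint8, red, green, blue), "fx", "fy", "cx", "cy" (pixels), "distortion" ([k1, k2, p1, p2, k3] as OpenCV has them; the pictures are not rectified), "rvec" (rotation vector, rad) and "tvec" (3), from world to camera coordinates, as OpenCV has them; the wrist camera has in their place "T_tool_cam" (4x4, takes a point from camera to tool coordinates, whose origin is the TCP and whose axes are the flange's). Camera axes: x right, y down, z forward; pixel columns grow to the right and rows downward; lengths in m; the calibration is good to about 2 mm. A picture is of the moment at which its call begins: read the wrist's pose just before it. There is no depth.
- order.finish_job(): hands the job in; it is judged then, once.
The state is a dict: "t": time; "qpos": joint angles; "qvel": joint speeds; "joint_torque": joint torques, N m; "position": TCP position; "eef_rot": TCP orientation; "force": force on the tool from outside, world axes, zero at the start; "moment": the same for the moment, N m; "width": finger opening in m; "gripper_force": force on a finger pad.
Only numpy, scipy, OpenCV 4.12 (cv2) and the standard library are available. Lean on these libraries where they do the work, as an engineer would, in place of code of your own. Each camera call takes 0.05 s, during which the arm holds its last target. There are 200 camera calls.

## Task

Two shakers stand on two small round wooden pedestals; one of them stands off-centre and hangs over the edge of its pedestal. With light taps or pushes of a fingertip, low on its side, slide that shaker to the middle of its pedestal's top, so that the rim of wood shows evenly all round it, without gripping it, tipping it or lifting it. Leave its pedestal where it stands, do not disturb the other shaker and pedestal, the matchbox or the spoon rest, and finish clear of everything.

Things in the scene. Friction and masses are not known exactly. Their poses are not given: they have to be found in the camera images.
- shaker_a: the shaker to be centred: upright steel cylinder, 44 mm in diameter, 89 mm tall, about 0.12 kg, loose; it stands upright on top of stand_a, about 20 mm off its centre, in any direction. Origin: centre of its underside; z up its axis. Pushed slowly and low (in its lower 20 mm) it slides without tipping; pushed near its top it tips over. It takes about 1 N to slide; more than 5 N is too rough
- stand_a: the small round wooden pedestal under shaker_a: 40 mm tall, flat top 68 mm in diameter (cork disc 43 mm in diameter let in flush at the middle), waist 52 mm, foot 80 mm in diameter; about 0.35 kg, loose, but it stays put while the shaker is pushed across it. Origin: centre of its underside, so the middle of its top is 40 mm above the origin; z up. Its yaw means nothing to the eye
- shaker_b: the other shaker, of the same shape and size, already centred on stand_b; leave it alone. Origin: centre of its underside
- stand_b: the twin pedestal of the same size, under shaker_b; leave it alone. Origin: centre of its underside
- match_box: a matchbox lying on the worktop, 34 x 54 x 14 mm, loose; leave it alone. Origin: centre of its underside, long side along its y
- spoon_rest: a small blue and white boat-shaped spoon rest on the worktop, 38 x 68 x 16 mm, loose; leave it alone. Origin: centre of its underside, long side along its y
Not all that is in view belongs to the job. What is shaped like the shaker_a but orange is not meant. What is shaped like the stand_a but blue is not meant.

How it is judged:
At the end, for the whole second after the job is handed in: shaker_a stands upright and at rest on stand_a, its axis within 6 mm of the middle of the pedestal's top (wooden margin 12 mm +- 6 mm all round); stand_a upright, at rest and within 20 mm of where it stood; shaker_b and stand_b within 10 mm, matchbox and spoon rest within 15 mm of where they stood (horizontal distance between shaker_a and stand_a below 0.006 m and z of shaker_a in the frame of stand_a between 0.036 and 0.044 m and angle between each of shaker_a, stand_a's own z axis and vertical below 0.05 rad and linear speed of each of shaker_a, stand_a below 0.01 m/s and distance of stand_a from where it was at the start of the episode below 0.02 m and distance of each of shaker_b, stand_b from where it was at the start of the episode below 0.01 m and distance of each of match_box, spoon_rest from where it was at the start of the episode below 0.015 m); the robot touches nothing.
It fails at once if the shaker is tipped (more than 0.3 rad, about 17 degrees) (angle between shaker_a's own z axis and vertical above 0.3 rad).
It fails at once if the shaker is lifted off its pedestal (more than 8 mm) or knocked off it (z of shaker_a in the frame of stand_a above 0.048 m or z of shaker_a in the frame of stand_a below 0.025 m).
It fails at once if the shaker is struck or squeezed hard (more than 5 N in all from the fingers) (contact force between the fingers and shaker_a above 5 N).
It fails at once if the pedestal is shoved away (20 mm) or tipped (distance of stand_a from where it was at the start of the episode above 0.02 m or angle between stand_a's own z axis and vertical above 0.2 rad).
It fails at once if the other shaker or its pedestal (10 mm), the matchbox or the spoon rest (15 mm) is pushed aside, or the other shaker tipped (distance of any of shaker_b, stand_b from where it was at the start of the episode above 0.01 m or angle between shaker_b's own z axis and vertical above 0.2 rad or distance of any of match_box, spoon_rest from where it was at the start of the episode above 0.015 m).
It also fails if it takes over 38 s, if anything falls off the work surface, if the arm or the gripper's body presses on something with over 40 N, if the wrist force passes 120 N, or if a joint passes its speed limit or range.

## Working session

There is one attempt and no reset: what is moved stays moved. The work goes in short steps, Python scripts to look and compute and a tool call to move; the robot and the scene stay as the last step left them, time stands still between calls to the robot, and variables do not carry over. Pictures are saved under pics/ and viewed, at most 10 in all, crops included, and the job is handed in when it is done.

Besides the shell and the picture viewer there is one more tool, called after "Request:" in YAML: its name, and indented under it one key for each argument. carry_out: Moves the arm, as the interface text tells. Its arguments: {"type":"object","properties":{"increments":{"type":"array","items":{"type":"array","items":{"type":"number"}}},"newtons":{"type":"number"}},"required":["increments"]}

```bash
mkdir -p pics; python3 - <<'E'
from station import ctrl, imaging
import cv2,pickle
s=ctrl.get_obs(); print(s['t'],s['position'],s['eef_rot'],s['force'],s['width'],ctrl.hold_point_z)
d={n:imaging.capture(n) for n in("scene","top","wrist")}
d['obs']=s
pickle.dump(d,open('d0.pkl','wb'))
for n in("scene","top"): cv2.imwrite(f'pics/{n}0.png',d[n]['image'][:,:,::-1])
E
```

```text
0.0 [0.12467691 0.53543126 0.20489008] [-3.14045839e+00 -3.84806511e-05  2.91281004e+00] [-0.55758434  0.31442226  0.22193386] 0.09367580732524602 0.0188
```

View pics/scene0.png

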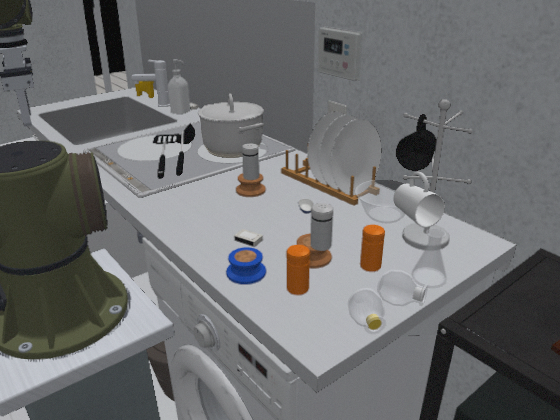

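View pics/top0.png

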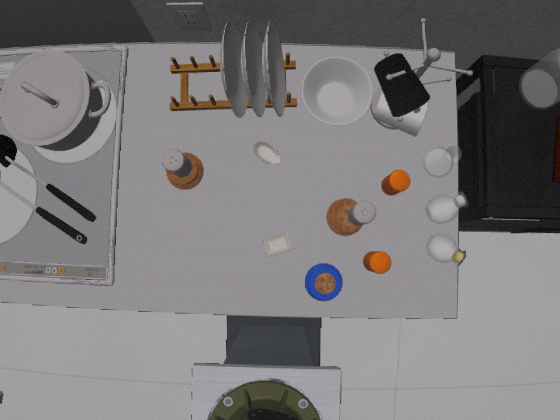

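The scene view shows one pedestal with shaker at about (251,170) and another at (317,235). The top view shows them at (185,170) and (346,217), and the second one appears to hang over. I'll enlarge both.

```bash
cat > h.py <<'E'
import numpy as np,cv2
def K(c): return np.array([[c['fx'],0,c['cx']],[0,c['fy'],c['cy']],[0,0,1.]])
def pose(c,obs=None):
    if 'rvec' in c:
        R=cv2.Rodrigues(np.array(c['rvec'],float))[0]; return R,np.array(c['tvec'],float).ravel()
    from scipy.spatial.transform import Rotation as Ro
    T=np.eye(4);T[:3,:3]=Ro.from_euler('xyz',obs['eef_rot']).as_matrix();T[:3,3]=obs['position']
    M=np.linalg.inv(T@np.array(c['T_tool_cam']));return M[:3,:3],M[:3,3]
def ray(c,uv,z,obs=None):
    R,t=pose(c,obs); p=cv2.undistortPoints(np.array(uv,float).reshape(-1,1,2),K(c),np.array(c['distortion'],float)).reshape(-1,2)
    d=np.c_[p,np.ones(len(p))]@R; o=-R.T@t
    return o+d*((z-o[2])/d[:,2])[:,None]
def proj(c,P,obs=None):
    R,t=pose(c,obs); return cv2.projectPoints(np.array(P,float).reshape(-1,1,3),cv2.Rodrigues(R)[0],t,K(c),np.array(c['distortion'],float))[0].reshape(-1,2)
E
python3 - <<'E'
import pickle,cv2,numpy as np
from h import *
d=pickle.load(open('d0.pkl','rb'))
f=lambda n,x,y:cv2.resize(d[n]['image'][y:y+75,x:x+100,::-1],(400,300),interpolation=cv2.INTER_CUBIC)
m=np.vstack([np.hstack([f('top',135,135),f('top',305,180)]),np.hstack([f('scene',200,130),f('scene',265,198)])])
cv2.imwrite('pics/m0.png',m)
for n,uv,z in(('top',(185,170),.02),('top',(346,217),.02),('scene',(251,186),.02),('scene',(315,250),.02),('top',(278,244),.014),('top',(267,153),.01),('top',(324,282),.03),('top',(378,262),.05),('top',(399,181),.05)): print(n,uv,ray(d[n],uv,z).round(3)[0])
E
```

```text
top (185, 170) [0.564 0.183 0.02 ]
top (346, 217) [ 0.473 -0.158  0.02 ]
scene (251, 186) [0.561 0.175 0.02 ]
scene (315, 250) [ 0.481 -0.163  0.02 ]
top (278, 244) [ 0.413 -0.017  0.014]
top (267, 153) [0.606 0.011 0.01 ]
top (324, 282) [ 0.337 -0.114  0.03 ]
top (378, 262) [ 0.381 -0.222  0.05 ]
top (399, 181) [ 0.548 -0.263  0.05 ]
```

View pics/m0.png

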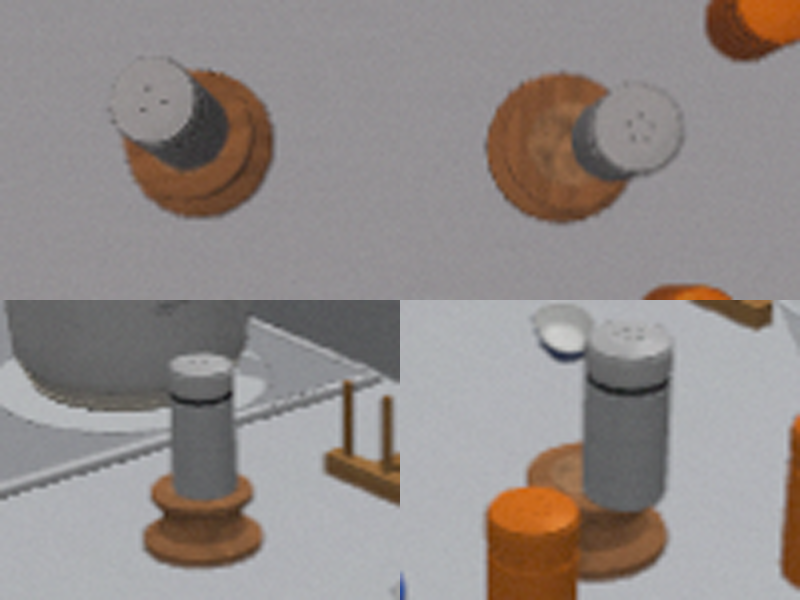

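The bottom-right and top-right crops show that the shaker on the right pedestal (top view about (346,217)) hangs out towards image right (-y). Its cork is visible, and its top disc is at about (364.5,212). The left one is centred. Next I'll fit the circles.

```bash
python3 - <<'E'
import pickle
from h import *
from scipy.optimize import least_squares
d=pickle.load(open('d0.pkl','rb'));c=d['top']
im=c['image'][180:255,305:405];hsv=cv2.cvtColor(im,cv2.COLOR_RGB2HSV)
br=((hsv[...,1]>90)&(hsv[...,0]<25)).astype(np.uint8)
n,l,st,ce=cv2.connectedComponentsWithStats(br)
print(st[1:][st[1:,4]>50],ce[1:][st[1:,4]>50])
k=l[37,30]; m=(l==k).astype(np.uint8)
cn=max(cv2.findContours(m,cv2.RETR_EXTERNAL,cv2.CHAIN_APPROX_NONE)[0],key=len).reshape(-1,2)
cn=cn[cn[:,0]<48]+[305,180]
P=ray(c,cn,.004)[:,:2]
r=least_squares(lambda p:np.hypot(*(P-p[:2]).T)-p[2],[.473,-.158,.04],loss='soft_l1',f_scale=.001)
print('foot',r.x, np.abs(r.fun).mean())
print('top disc',ray(c,[[364.6,212.2]],.129))
print('cam',-pose(c)[0].T@pose(c)[1])
w=d['wrist'];print(w['T_tool_cam'],w['fx'])
E
```

```text
[[ 77   0  23  15 298]
 [ 22  19  34  36 792]
 [ 61  71  22   4  69]] [[87.82550336  6.14765101]
 [36.19570707 37.16287879]
 [71.42028986 72.76811594]]
foot [ 0.47436439 -0.15228333  0.03454004] 0.005633200382182382
top disc [[ 0.47619193 -0.17936005  0.129     ]]
cam [ 0.40907732 -0.02876562  1.04983871]
[[-1.11686246e-03 -9.62630490e-01 -2.70815977e-01  8.01224340e-02]
 [ 9.99999068e-01 -8.62586172e-04 -1.05794967e-03  2.59563519e-04]
 [ 7.84812495e-04 -2.70816906e-01  9.62630556e-01 -1.79374950e-01]
 [ 0.00000000e+00  0.00000000e+00  0.00000000e+00  1.00000000e+00]] 375.6151426801622
```

Request:
carry_out:
  increments:
    - [0, -0.0305, -0.04, 0, 0, 0, 0]
    - [0, -0.0305, -0.04, 0, 0, 0, 0]
    - [0, -0.0305, -0.04, 0, 0, 0, 0]
    - [0, -0.0305, -0.04, 0, 0, 0, 0]
    - [0, -0.0305, -0.04, 0, 0, 0, 0]
    - [0, -0.0305, -0.04, 0, 0, 0, 0]
    - [0, -0.0305, -0.04, 0, 0, 0, 0]
    - [0, -0.0305, -0.04, 0, 0, 0, 0]
    - [0, -0.0305, -0.04, 0, 0, 0, 0]
    - [0, -0.0305, -0.04, 0, 0, 0, 0]
    - [0, -0.0305, -0.04, 0, 0, 0, 0]
    - [0, -0.0305, -0.04, 0, 0, 0, 0]
    - [0, -0.0305, -0.04, 0, 0, 0, 0]
    - [0, -0.0305, -0.04, 0, 0, 0, 0]
    - [0, -0.0305, -0.04, 0, 0, 0, 0]
    - [0, -0.0305, -0.04, 0, 0, 0, 0]
    - [0, -0.0305, -0.04, 0, 0, 0, 0]
    - [0, 0, 0, 0, 0, 0, -0.1144]
    - [0, 0, 0, 0, 0, 0, -0.1144]
    - [0, 0, 0, 0, 0, 0, 0]

```text
t: 2.65
position: [0.4754, -0.2442, 0.2052]
eef_rot: [3.141, -0.0, 3.141]
force: [-0.1, 0.2, 0.4]
width: 0.0004
gripper_force: 0.0
```

```bash
cat > snap.py <<'E'
import sys,pickle,cv2
from station import ctrl, imaging
n=sys.argv[1]; s=ctrl.get_obs(); print(s['t'],s['position'].round(4),s['eef_rot'].round(4),s['force'].round(2),s['width'])
d={k:imaging.capture(k) for k in("top","wrist","scene")}; d['obs']=s
pickle.dump(d,open(n+'.pkl','wb')); cv2.imwrite(f'pics/w_{n}.png',d['wrist']['image'][:,:,::-1])
E
python3 snap.py d1
```

```text
2.65 [ 0.4754 -0.2442  0.2052] [ 3.1413e+00 -5.0000e-04  3.1408e+00] [-0.08  0.2   0.36] 0.0004003085651591392
```

View pics/w_d1.png

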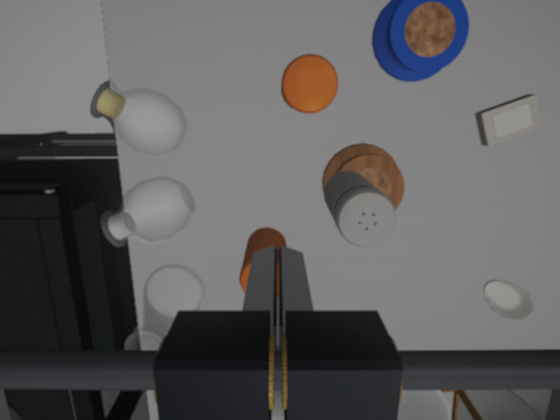

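The wrist view shows image up as -x and image right as +y. The shaker top is at about (366,216), and the pedestal top with its cork is at about (370,178). I'll zoom in on it with fits.

```bash
python3 - <<'E'
import pickle
from h import *
d=pickle.load(open('d1.pkl','rb'))
a=cv2.resize(d['wrist']['image'][135:255,310:420,::-1],(550,600),interpolation=cv2.INTER_CUBIC)
cv2.imwrite('pics/z1.png',a)
E
```

```text
(no output)
```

View pics/z1.png

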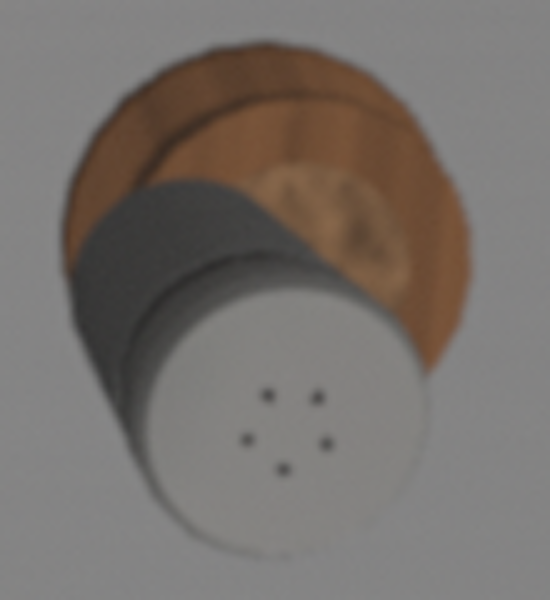

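```bash
python3 - <<'E'
import pickle
from h import *
from scipy.optimize import least_squares
d=pickle.load(open('d1.pkl','rb'));c=d['wrist'];o=d['obs']
def fit(n,p,z,r):
    P=ray(c,(np.array(p)+.5)/5-.5+[310,135],z,o)[:,:2]
    q=least_squares(lambda x:np.hypot(*(P-x).T)-r,P.mean(0)).x
    q3=least_squares(lambda x:np.hypot(*(P-x[:2]).T)-x[2],[*P.mean(0),r]).x
    print(n,q.round(4),q3.round(4))
fit('plate',[(200,120),(250,100),(310,95),(380,115),(468,230),(468,290),(430,372)],.04,.034)
fit('foot',[(75,190),(110,130),(160,82),(210,55),(265,43),(330,52)],.004,.04)
fit('cork',[(290,165),(345,170),(390,205),(410,245),(405,290)],.04,.0215)
fit('top',[(145,420),(428,400),(290,285),(280,558),(200,525),(370,530),(195,325),(390,330)],.127,.0215)
fit('base',[(75,260),(100,215),(130,192),(190,180),(240,190)],.04,.022)
E
```

```text
plate [ 0.4731 -0.1596] [ 0.4734 -0.1599  0.0343]
foot [ 0.4737 -0.1565] [ 0.4753 -0.1556  0.0416]
cork [ 0.4733 -0.1582] [ 0.4722 -0.1571  0.0203]
top [ 0.4755 -0.1796] [ 0.4755 -0.1796  0.0202]
base [ 0.4767 -0.1792] [ 0.4759 -0.1795  0.0212]
```

Request:
carry_out:
  increments:
    - [0, 0, 0, 0, 0, 0, -0.115]
    - [0, -0.0078, 0.0098, 0, 0, 0, 0]
    - [0, 0, 0, 0.04, 0, 0, 0]
    - [0, 0, 0, 0.04, 0, 0, 0]
    - [0, 0, 0, 0.04, 0, 0, 0]
    - [0, 0, 0, 0.025, 0, 0, 0]
    - [0, 0, 0, 0.01, 0, 0, 0]
    - [0, 0, 0, 0, 0, 0, 0]

```text
t: 3.8
position: [0.4824, -0.2333, 0.0506]
eef_rot: [3.141, -0.0, -3.028]
force: [-0.3, 0.2, -0.6]
width: 0.0002
gripper_force: 0.0
```

```bash
python3 snap.py d2; python3 - <<'E'
import pickle
from h import *
d=pickle.load(open('d2.pkl','rb'))
a=cv2.resize(d['wrist']['image'][150:400,180:480,::-1],(400,333))
t=cv2.resize(d['top']['image'][180:255,305:405,::-1],(400,300),interpolation=cv2.INTER_CUBIC)
s=cv2.resize(d['scene']['image'][190:273,265:365,::-1],(400,333),interpolation=cv2.INTER_CUBIC)
cv2.imwrite('pics/z2.png',np.hstack([a,s]))
E
```

```text
3.8 [ 0.4824 -0.2333  0.0506] [ 3.1414e+00 -2.0000e-04 -3.0278e+00] [-0.26  0.21 -0.55] 0.000219362017082563
```

View pics/z2.png

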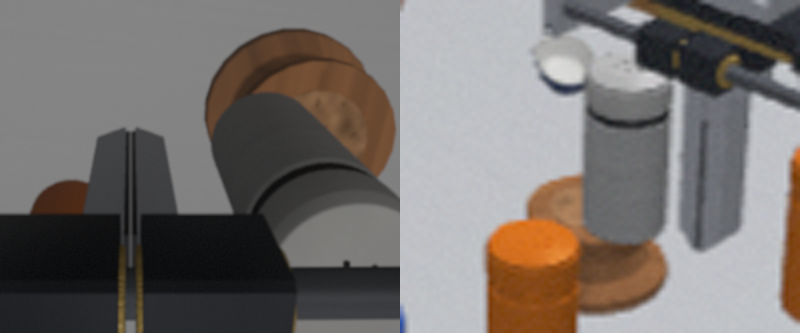

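Request:
carry_out:
  increments:
    - [0, 0, 0, 0, -0.12, 0, 0]
    - [0, 0, 0.00248, 0.0003, 0, 0, 0]
    - [0, 0, 0.00248, 0.0003, 0, 0, 0]
    - [0, 0, 0.00248, 0.0003, 0, 0, 0]
    - [0, 0, 0.00248, 0.0003, 0, 0, 0]
    - [0, 0, 0.00248, 0.0003, 0, 0, 0]
    - [0, 0, 0.00248, 0.0003, 0, 0, 0]
    - [0, 0, 0.00099, 0.00012, 0, 0, 0]
    - [0, 0, 0.00099, 0.00012, 0, 0, 0]
    - [0, 0, 0.00099, 0.00012, 0, 0, 0]
    - [0, 0, 0.00099, 0.00012, 0, 0, 0]
    - [0, 0, 0.00099, 0.00012, 0, 0, 0]
    - [0, 0, 0.00099, 0.00012, 0, 0, 0]
    - [0, 0, 0.00099, 0.00012, 0, 0, 0]
    - [0, 0, 0.00099, 0.00012, 0, 0, 0]

```text
t: 5.82
position: [0.4795, -0.2108, 0.0504]
eef_rot: [3.022, 0.0, -3.027]
force: [0.5, -0.6, 0.1]
width: 0.0005
gripper_force: 0.3
```

```bash
python3 snap.py d3; cat > tp.py <<'E'
import pickle,sys
from h import *
# shift of shaker in top & scene views vs first picture (template match of shaker cap)
a=pickle.load(open('d0.pkl','rb'))
b=pickle.load(open(sys.argv[1]+'.pkl','rb'))
for n,(x,y,w,h),z in(('top',(355,203,20,19),.129),('scene',(309,203,24,16),.12)):
    T=a[n]['image'][y:y+h,x:x+w]; I=b[n]['image'][y-20:y+h+20,x-25:x+w+25]
    U=lambda q:cv2.resize(q,None,fx=4,fy=4,interpolation=cv2.INTER_CUBIC)
    r=cv2.matchTemplate(U(I),U(T),cv2.TM_CCOEFF_NORMED); _,v,_,p=cv2.minMaxLoc(r)
    s=np.array(p)/4-[25,20]; c=a[n]; u=np.array([x+w/2,y+h/2])
    P=ray(c,[u,u+s],z); print(n,s,round(v,3),'moved mm',((P[1]-P[0])*1000).round(1))
E
python3 tp.py d3; python3 tp.py d2
```

```text
5.825 [ 0.4795 -0.2108  0.0504] [ 3.0218  0.     -3.0266] [ 0.49 -0.6   0.08] 0.0005074541782431403
top [ 8.25 -1.25] 0.336 moved mm [  2.8 -15.6   0. ]
scene [ 25. -18.] 0.683 moved mm [95.  25.6  0. ]
top [25.    4.25] 0.357 moved mm [ -6.8 -47.7   0. ]
scene [ 25. -20.] 0.707 moved mm [102.   32.4   0. ]
```

Request:
carry_out:
  increments:
    - [0, 0, 0.00099, 0.00012, 0, 0, 0]
    - [0, 0, 0.00099, 0.00012, 0, 0, 0]
    - [0, 0, 0.00099, 0.00012, 0, 0, 0]
    - [0, 0, 0.00099, 0.00012, 0, 0, 0]
    - [0, 0, 0.00099, 0.00012, 0, 0, 0]
    - [0, 0, 0.00099, 0.00012, 0, 0, 0]
    - [0, 0, 0.00099, 0.00012, 0, 0, 0]
    - [0, 0, 0.00099, 0.00012, 0, 0, 0]
    - [0, 0, 0.00099, 0.00012, 0, 0, 0]
    - [0, 0, 0.00099, 0.00012, 0, 0, 0]
    - [0, 0, 0.00099, 0.00012, 0, 0, 0]
    - [0, 0, 0.00099, 0.00012, 0, 0, 0]

```text
t: 7.48
position: [0.4781, -0.1988, 0.0504]
eef_rot: [3.022, -0.0, -3.027]
force: [0.1, -0.8, 0.7]
width: 0.0003
gripper_force: 0.4
```

```bash
python3 snap.py d4; python3 - <<'E'
import pickle
from h import *
d=pickle.load(open('d4.pkl','rb'))
a=cv2.resize(d['wrist']['image'][100:325,200:500,::-1],(400,300))
s=cv2.resize(d['scene']['image'][190:265,265:365,::-1],(400,300),interpolation=cv2.INTER_CUBIC)
cv2.imwrite('pics/z4.png',np.hstack([a,s]))
E
```

```text
7.475 [ 0.4781 -0.1988  0.0504] [ 3.0216 -0.     -3.0266] [ 0.12 -0.77  0.66] 0.000339255636652371
```

View pics/z4.png

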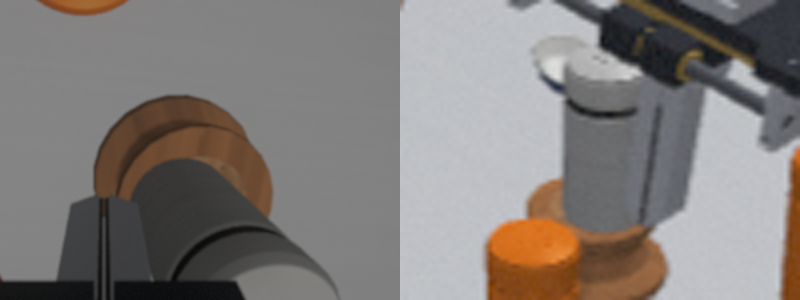

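Request:
carry_out:
  increments:
    - [0, 0, 0.00099, 0.00012, 0, 0, 0]
    - [0, 0, 0.00099, 0.00012, 0, 0, 0]
    - [0, 0, 0.00099, 0.00012, 0, 0, 0]
    - [0, 0, 0.00099, 0.00012, 0, 0, 0]
    - [0, 0, 0.00099, 0.00012, 0, 0, 0]
    - [0, 0, -0.005, -0.0006, 0, 0, 0]
    - [0, 0, -0.025, -0.003, 0, 0, 0]
    - [0, 0, -0.02, -0.0024, 0, 0, 0]
    - [0, 0, 0, 0, 0.12, 0, 0]
    - [0, 0, 0, -0.05, 0, 0, 0]
    - [0, 0, 0, -0.05, 0, 0, 0]
    - [0, 0, 0, -0.05, 0, 0, 0]
    - [0, 0, 0, 0, 0, 0, 0]

```text
t: 9.25
position: [0.4845, -0.2451, 0.2041]
eef_rot: [-3.138, 0.005, -3.027]
force: [-0.8, -0.0, -1.4]
width: 0.0005
gripper_force: 0.0
```

```bash
python3 snap.py d5; python3 - <<'E'
import pickle
from h import *
d=pickle.load(open('d5.pkl','rb'))
u=proj(d['wrist'],[[.474,-.16,.07]],d['obs'])[0];print(u)
x,y=(u-[55,60]).astype(int);print(x,y)
a=cv2.resize(d['wrist']['image'][y:y+120,x:x+110,::-1],(550,600),interpolation=cv2.INTER_CUBIC)
cv2.imwrite('pics/z5.png',a)
E
```

```text
9.25 [ 0.4845 -0.2451  0.2041] [-3.1377  0.0051 -3.0269] [-0.75 -0.04 -1.36] 0.0004891696941145269
[377.35841607 198.6803788 ]
322 138
```

View pics/z5.png

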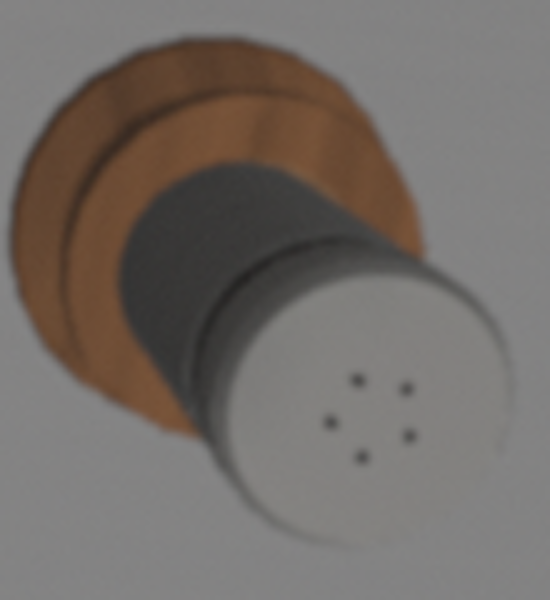

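```bash
python3 - <<'E'
import pickle
from h import *
from scipy.optimize import least_squares
d=pickle.load(open('d5.pkl','rb'));c=d['wrist'];o=d['obs']
def fit(n,p,z,r):
    P=ray(c,(np.array(p)+.5)/5-.5+[322,138],z,o)[:,:2]
    q=least_squares(lambda x:np.hypot(*(P-x).T)-r,P.mean(0)).x
    q3=least_squares(lambda x:np.hypot(*(P-x[:2]).T)-x[2],[*P.mean(0),r]).x
    print(n,q.round(4),q3.round(4))
fit('plate',[(65,260),(68,220),(95,165),(150,113),(200,96),(250,91),(310,98),(424,235),(415,200),(80,345)],.04,.034)
fit('top',[(228,420),(513,390),(375,272),(350,546),(265,500),(450,515),(265,325),(460,295)],.127,.0215)
fit('base',[(120,275),(128,235),(150,195),(190,170),(240,161),(280,168),(132,315)],.04,.022)
E
```

```text
plate [ 0.4744 -0.1592] [ 0.4742 -0.1593  0.0338]
top [ 0.475  -0.1607] [ 0.475  -0.1609  0.0204]
base [ 0.4757 -0.16  ] [ 0.4743 -0.1619  0.0201]
```

The shaker is within about 2 mm of the pedestal's centre and the arm is clear, so I'm handing in.

```bash
python3 -c "
from station import order
print(order.finish_job())"
```

```text
the job is handed in; nothing more can be done
None
```

I slid shaker_a about 20 mm to the middle of its pedestal with low, slow fingertip pushes. By the last wrist picture it is within about 2 mm of centre. I lifted the arm clear and handed the job in at about 9 s; no verdict was returned.

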